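Turn the glucose meter screen up

TASK

The resident's blood glucose meter, the long one with a rounded end and two dark swivel studs on its sides, was put away screen down in its foam tray. Raise the studded end first so that the rounded end tilts out of the foam last, then stand the rounded end on the round grey mat and tip the meter over, so that it lies flat on the mat with its screen up, and let go.

Things in the scene. Friction and masses are not known exactly. Their poses are not given: they have to be found in the camera images.
- meter_studs (a point): Midpoint of the 2 dark swivel studs (discs 14 mm dia, 4 proud of each side, 54 over both) of the light grey meter, mid-thickness: the grip. Loose slab 89 long, 46 wide, 18 thick, 60-125 g; nose fully rounded (radius 9), square tail 14 past here. Held by the studs at any grip it swings freely on their axle, nose down. x nose to tail, y through studs, z out of the plain back: down when screen is up.
- meter_nose (a point): Axis of the meter's rounded nose, mid-width, mid-thickness: 66 mm from meter_studs along the meter's -x, 9 from the nose's tip. Axes as meter_studs. When the tail is raised in the cutout the nose rolls in place about this axis.
- meter_tray: Fixed charcoal foam tray, 118 x 80 x 31 mm high (its twin holds a shorter square-ended reader). Origin on the table below the meter; x nose to tail, z up. Cutout floor at z 18; walls to z 31 round the nose half, 1.5 clearance, and 44 wide, 2.5 past the tail; meter 5 proud. For x > -6 the sides are cut down to a 3 thick sheet, room for fingers beside the studs (x 29, z 27).
- mat: Round grey rubber mat, fixed, 220 mm in diameter, 3 thick. Origin at the centre of its underside, on the table; z up.
Not all that is in view belongs to the job. Leave any purple look-alike of the part that bears meter_studs alone.

How it is judged (in metres and radians):
On the way, in this order (a step that is already met when the one before it is completed fails the run):
1. the studded end is raised at least 20 degrees while the nose is still in its cutout (angle between meter_studs's own z axis and vertical above 0.35 rad and x of meter_nose in the frame of meter_tray between -0.052 and -0.022 m and z of meter_nose in the frame of meter_tray below 0.042 m), for 0.1 s.
2. the meter stands with its nose down on the mat, steeper than 50 degrees (horizontal distance between meter_nose and mat below 0.11 m and height (world z) of meter_nose below 0.025 m and angle between meter_studs's own z axis and vertical between 0.87 and 2.5 rad), for 0.1 s.
At the end, for the whole second after the job is handed in: The meter lies at rest with its screen up, within 11 degrees of flat, on the mat: the nose axis and the stud midpoint are both over the mat (within 110 mm of its centre) and less than 25 mm above the table (angle between meter_studs's own z axis and vertical above 2.94 rad and horizontal distance between each of meter_nose, meter_studs and mat below 0.11 m and height (world z) of each of meter_studs, meter_nose below 0.025 m and linear speed of meter below 0.02 m/s); the robot touches nothing.
It also fails if it takes over 51 s, if anything falls off the work surface, if the arm or the gripper's body presses on something with over 40 N, if the wrist force passes 120 N, or if a joint passes its speed limit or range.

ROBOT

A 6-joint arm with a two-finger parallel gripper is mounted at the origin on the work surface. World frame = base frame: x ahead of the robot, y to its left, z up, the work surface at z = 0. Lengths are in mm, angles in rad, forces in N, time in s.
With the tool pointing down it reaches from about 400 to 925 mm from the base axis. Payload 12.5 kg.
Tool frame: the origin (TCP) lies at the very end of the fingers, on their centre line; the grasp point (between the pads) lies 19 mm behind it; z points along the fingers, x is the direction in which the jaws open and shut, and the axes are right-handed (so a half turn about z gives the same grasp; the last joint's range is limited). The gripper opens to 95 mm and grips with 3 to 60 N. Pads are 20 mm wide; open, the fingers measure 119 mm over their backs; the gripper's body (75 mm by 180 mm) begins 59 mm behind the grasp point.
Start: joints at [1.23, 0.491, 1.559, -0, 1.092, -0.106], TCP at [145.387, 607.873, 214.661] pointing down, gripper open.
Joint ranges: [-3.1, 3.1], [-0.84, 2.19], [0.05, 2.79], [-1.13, 4.28], [0.06, 2.93], [-2.69, 2.69]. Speed limits (rad/s): [2.22, 2.22, 2.79, 3.14, 3.14, 3.14].

INTERFACE

Orientations are given as [roll, pitch, yaw] about the fixed x, y, z axes, in that order (R = Rz(yaw) Ry(pitch) Rx(roll)).
In Python, from cell import env gives the robot as it stands.
- The arm moves only by the tool arm_command, never from a script. Its argument "motion" is one flat list of numbers, 7 for each row, row after row: the opening, from -1 (shut) to 1 (fully open), then the shift along the tool's x, y, z in mm, then the turn, a rotation vector about the tool's x, y, z in degrees. In form: [fingers, dx, dy, dz, rx, ry, rz, fingers, dx, dy, dz, rx, ry, rz, ...]. A call has 1 to 20 rows; each row is the pose to reach, as a shift and turn from the pose commanded when the call began, along the tool's axes at that moment; what a row does not reach only later rows make up. A row lasts 1/10 s, in which the tool goes at most 50 mm and 8.59 degrees, less where a joint would pass 70% of its speed; a pose out of reach is approached as far as the arm can. A call with a gripper value outside its range is refused whole. The fingers move at their own pace and stop on an object; the grip force is fixed at half the most. Time passes only in rows, so rows that repeat a pose let the fingers close. It gives the time, the measured TCP pose, the force and the opening at its end, in the units of the state.
- env.state(): the state, without advancing time (a new reading comes with each control period).
- env.read_camera(name): name is "side" or "top" or "wrist"; returns (picture, depth): 480x640x3 uint8, red, green, blue; 480x640 float32, mm along the optical axis (not along the pixel's ray), 0 where there is no reading.
- env.calibration(name): a dict with "fx", "fy", "cx", "cy" (pixels), "cam_to_world" (4x4, takes a point from camera to world coordinates). Camera axes: x right, y down, z forward; pixel columns grow to the right and rows downward; lengths in mm; the calibration is good to about 2 mm. The wrist camera is an equidistant fisheye: a pixel r from the principal point sees the ray r / f radians off the axis. A picture is of the moment at which its call begins: read the wrist's pose just before it. calibration takes no time and is no camera call; for the wrist camera it gives the pose at the moment of the call.
- env.job_done(): hands the job in, once; it reports no verdict.
Trained networks look in the newest picture that a camera, given by its name, has taken for a name from the list of things; names that differ only in an ending like _2 or _b are one class to them, and where a whole thing is asked for, a point or a joint stands for the part that bears it (a point fixed in the world has none). Each returns a list of dicts, best first, with "confidence" (0 to 1); they miss things now and then, are a little off and sometimes report something else, mostly with a low value. They report only what shows in the picture. A call takes as long as a camera call. They do not tell look-alikes from the thing itself.
- env.recognise(camera, label): "location" ([column, row] in pixels, amid what is visible of it).
- env.silhouettes(camera, label): "region" (480x640 bool, what is visible of it) and "location" ([column, row] in pixels, amid what is visible of it).
- env.spot_point(camera, label): "location" ([column, row] in pixels: a listed point, or the origin of a listed thing).
The state is a dict: "t": time; "joints": joint angles; "qvel": joint speeds; "tau": joint torques, N m; "eef_pos": TCP position; "tcp_rot": TCP orientation; "ft_force": force on the tool from outside, world axes, zero at the start; "moment": the same for the moment, N m; "opening": opening from 0.0 (shut) to 1.0 (fully open).
Only numpy, scipy, OpenCV 4.12 (cv2) and the standard library are available. Lean on these libraries where they do the work, as an engineer would, in place of code of your own. Each camera call takes 0.05 s, during which the arm holds its last target.

## Working session

There is one attempt and no reset: what is moved stays moved. The work goes in short steps, Python scripts to look and compute and a tool call to move; the robot and the scene stay as the last step left them, time stands still between calls to the robot, and variables do not carry over. Pictures are saved under pics/ and viewed, and the job is handed in when it is done.

Besides the shell and the picture viewer there is one more tool, called after "Request:" as a command line: name --argument value ..., lists and objects as JSON in quotes. arm_command: Moves the arm, as the interface text tells. Its arguments: {"type":"object","properties":{"motion":{"type":"array","items":{"type":"number"}}},"required":["motion"]}

```bash
ls -la; mkdir -p pics; cat > h.py <<'E'
import numpy as np, cv2
from cell import env
from scipy.spatial.transform import Rotation as R
def save(n,im): cv2.imwrite('pics/'+n,cv2.cvtColor(im,cv2.COLOR_RGB2BGR))
def px2w(cal,u,v,d):
    T=np.array(cal["cam_to_world"]); 
    p=np.array([(u-cal["cx"])/cal["fx"]*d,(v-cal["cy"])/cal["fy"]*d,d,1.])
    return (T@p)[:3]
def ray(cal,u,v,fish=False):
    T=np.array(cal["cam_to_world"])
    a=(u-cal["cx"])/cal["fx"];b=(v-cal["cy"])/cal["fy"]
    if fish:
        r=np.hypot(a,b); s=np.sin(r)/r if r>1e-9 else 1; d=np.array([a*s,b*s,np.cos(r)])
    else: d=np.array([a,b,1.])
    d=d/np.linalg.norm(d)
    return T[:3,3],T[:3,:3]@d
E
python3 - <<'E'
from h import *
print(env.state())
for c in ("top","side","wrist"):
    im,d=env.read_camera(c); save(c+'0.png',im)
    cal=env.calibration(c); print(c,cal)
    for l in ("meter_studs","meter_nose","meter_tray","mat"):
        print(l,[(np.round(x["location"],1).tolist(),round(x["confidence"],2)) for x in env.spot_point(c,l)])
E
```

```text
total 12
drwxr-xr-x  3 agent agent 4096 Dec  6 21:59 .
drwxr-xr-x 23 root  root  4096 Dec  6 21:59 ..
drwxr-xr-x  2 agent agent 4096 Dec  6 21:59 pics
{'t': 0.0, 'joints': array([ 1.23039761e+00,  4.91558380e-01,  1.55947194e+00, -2.23008259e-05,
        1.09169036e+00, -1.05604065e-01]), 'qvel': array([-0.00103551,  0.00052247,  0.00019973,  0.00045745, -0.00233783,
        0.00101907]), 'tau': array([ 1.37206320e-03, -6.12667537e+01, -2.58172345e+01,  6.92666438e-02,
        4.83201316e-02, -1.32777641e-04]), 'eef_pos': array([145.3026732, 607.6147529, 214.0547358]), 'tcp_rot': array([-3.14149342e+00,  1.12382831e-03,  1.33601202e+00]), 'ft_force': array([ 0.12800647, -0.78915401, -0.54249874]), 'moment': array([-0.06486387, -0.02837869, -0.0084873 ]), 'opening': 0.9992066150248091}
top {'fx': 465.2997491866865, 'fy': 465.2997491866865, 'cx': 316.38544747052225, 'cy': 244.11978248282668, 'cam_to_world': array([[-2.33078908e-02, -9.84417475e-01,  1.74295662e-01,
         3.59891620e+02],
       [-9.99715804e-01,  2.38235253e-02,  8.66503833e-04,
        -1.75186824e+01],
       [-5.
[... 885 characters left out ...]
.8], 0.92), ([340.2, 385.2], 0.78)]
meter_nose [([289.0, 356.2], 0.97), ([381.1, 380.6], 0.97), ([273.5, 297.2], 0.97)]
meter_tray [([264.3, 367.6], 0.6)]
mat [([326.3, 248.3], 0.56)]
wrist {'fx': 371.64829954431775, 'fy': 371.64829954431775, 'cx': 319.265692757786, 'cy': 241.47438981259916, 'cam_to_world': array([[ 2.32468557e-01,  9.45078724e-01,  2.29748940e-01,
         8.09848889e+01],
       [ 9.72603865e-01, -2.25962914e-01, -5.46121140e-02,
         6.23366431e+02],
       [ 3.01992843e-04,  2.36150306e-01, -9.71716492e-01,
         3.85468343e+02],
       [ 0.00000000e+00,  0.00000000e+00,  0.00000000e+00,
         1.00000000e+00]])}
meter_studs []
meter_nose []
meter_tray []
mat []
```

View pics/top0.png

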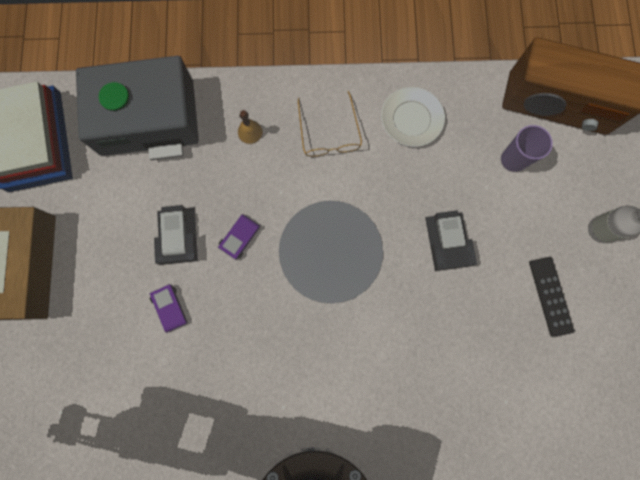

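View pics/side0.png

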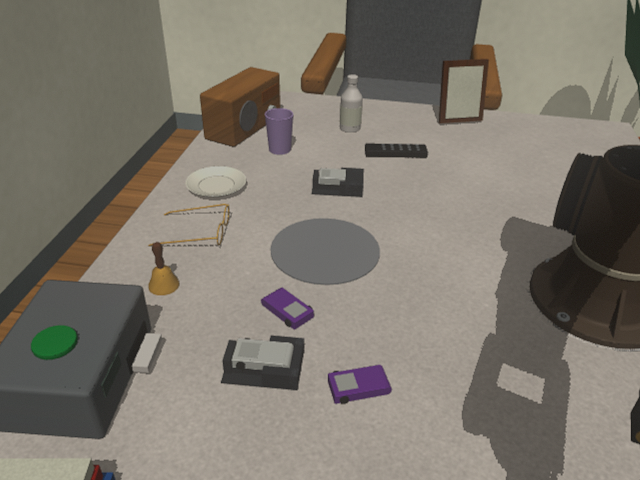

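```bash
python3 - <<'E'
import cv2
a=cv2.imread('pics/top0.png')[190:350,130:280]; cv2.imwrite('pics/top0c.png',cv2.resize(a,None,fx=3.7,fy=3.7,interpolation=cv2.INTER_CUBIC))
a=cv2.imread('pics/side0.png')[270:430,220:420]; cv2.imwrite('pics/side0c.png',cv2.resize(a,None,fx=3.7,fy=3.7,interpolation=cv2.INTER_CUBIC))
E
```

```text
(no output)
```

View pics/top0c.png

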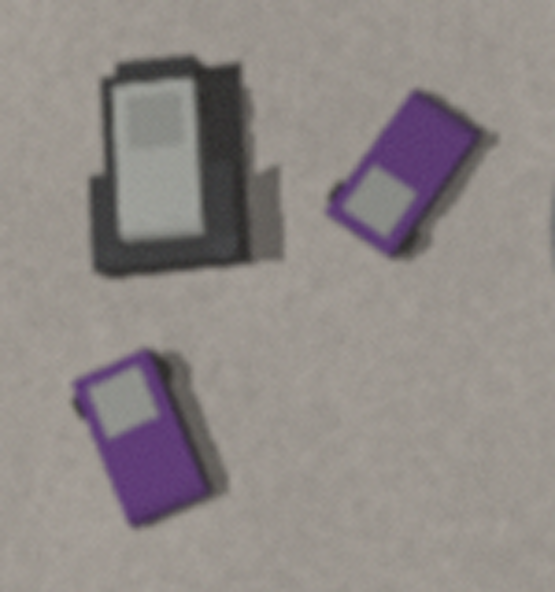

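View pics/side0c.png

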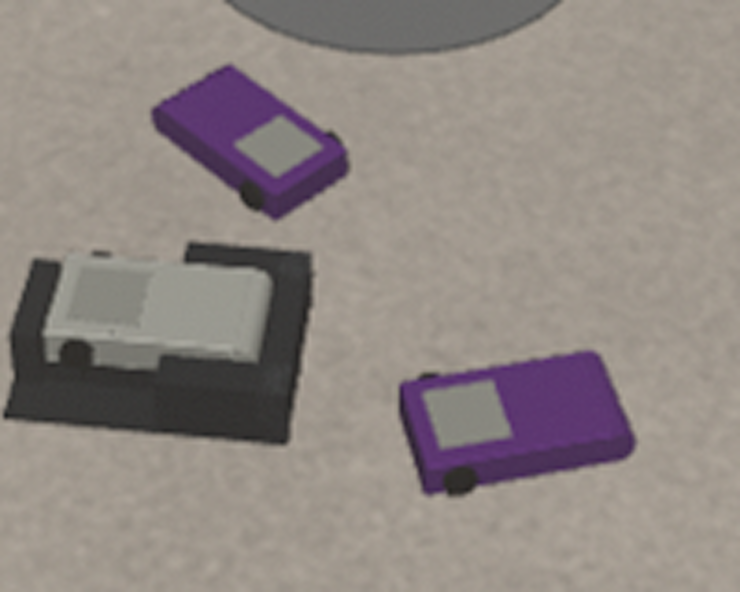

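```bash
python3 - <<'E'
from h import *
a=cv2.imread('pics/top0.png')[195:285,415:490]; b=cv2.imread('pics/side0.png')[150:210,290:390]
a=cv2.resize(a,None,fx=5,fy=5,interpolation=cv2.INTER_CUBIC);b=cv2.resize(b,(400,240),interpolation=cv2.INTER_CUBIC)
o=np.zeros((450,790,3),np.uint8);o[:,:375]=a;o[:240,385:785]=b;cv2.imwrite('pics/twin.png',o)
for c in ("top","side"):
    im,d=env.read_camera(c); cal=env.calibration(c)
    for l in ("meter_studs","meter_tray","mat"):
        for s in env.silhouettes(c,l):
            m=s["region"]; ys,xs=np.nonzero(m); 
            P=np.array([px2w(cal,u,v,d[v,u]) for u,v in zip(xs,ys) if d[v,u]>0])
            print(c,l,np.round(s["location"]),round(s["confidence"],2),m.sum(),"med",np.round(np.median(P,0),1),"lo",np.round(np.percentile(P,2,axis=0),1),"hi",np.round(np.percentile(P,98,axis=0),1))
E
```

```text
top meter_studs [170. 233.] 0.83 1045 med [555.7 276.7  35. ] lo [512.7 254.1  24.4] hi [597.7 301.3  38.8]
top meter_studs [238. 236.] 0.76 1017 med [547.3 144.2  16.9] lo [507.6 108.5   0.9] hi [589.7 182.1  20.6]
top meter_studs [168. 307.] 0.71 1125 med [404.3 287.4  17.1] lo [361.7 256.1   1.3] hi [447.  322.   20.7]
top meter_tray [184. 243.] 0.79 1183 med [536.1 258.7  28.4] lo [ 4.961e+02  2.352e+02 -1.000e-01] hi [614.2 316.   33.4]
top mat [327. 247.] 0.61 8487 med [513.5 -46.    2.2] lo [ 416.4 -144.5   -1.3] hi [614.   52.2   5.9]
side meter_studs [261. 353.] 0.75 1536 med [562.7 284.6  35.9] lo [517.3 256.7  22.6] hi [601.1 306.7  38.6]
side meter_studs [358. 380.] 0.73 1905 med [407.5 296.4  17.6] lo [3.627e+02 2.563e+02 1.000e-01] hi [450.4 326.8  20.6]
side meter_studs [287. 307.] 0.71 1244 med [548.2 153.8  17.7] lo [508.2 110.6   1.1] hi [593.3 187.2  20.8]
side meter_tray [274. 376.] 0.83 2264 med [541.1 304.8  22.1] lo [4.988e+02 2.384e+02 4.000e-01] hi [615.1 320.   33.5]
side mat [326. 251.] 0.68 5798 med [516.5 -36.3   3.5] lo [ 420.1 -143.8    0.5] hi [616.5  56.5   6.3]
```

View pics/twin.png

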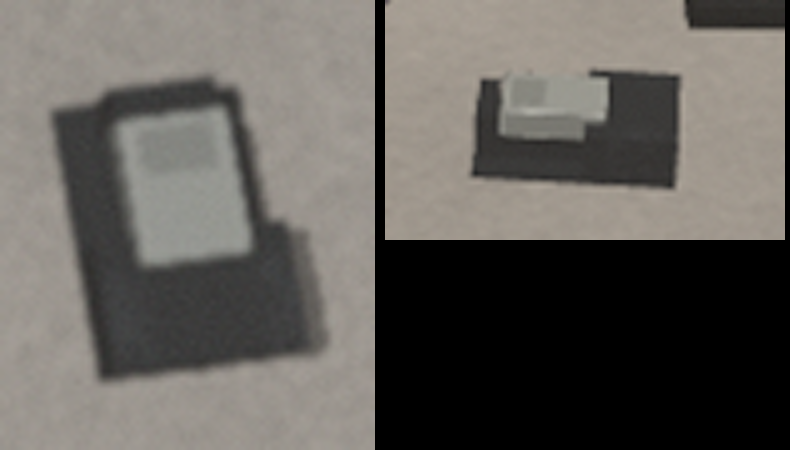

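The long light-grey meter with studs and a rounded nose is in the tray at top (177,235), side (262,355). The other candidates are the tray at top (450,240), whose reader is short, square-ended and studless, and the purple look-alikes at top (238,236) and (168,307). The target is the one at top (177,235). The crops confirm it: a dark stud at side (240,365), and the nose on the right in the side view.

```bash
python3 - <<'E'
from h import *
for c in ("top","side"):
    im,d=env.read_camera(c); cal=env.calibration(c)
    best=[s for s in env.silhouettes(c,"meter_studs")]
    for s in best:
        ys,xs=np.nonzero(s["region"]); P=np.array([px2w(cal,u,v,d[v,u]) for u,v in zip(xs,ys) if d[v,u]>0])
        if np.median(P[:,2])<28: continue
        Q=P[(P[:,2]>33)&(P[:,2]<40)][:,:2].astype(np.float32)
        r=cv2.minAreaRect(Q); print(c,s["confidence"],"rect",r, "topz",np.median(P[:,2]),np.std(P[P[:,2]>33][:,2]))
    s=env.silhouettes(c,"mat")
    im=im.astype(int)
    # mat circle fit
    if s:
        m=s[0]["region"]; ys,xs=np.nonzero(m)
        cn,_=cv2.findContours(m.astype(np.uint8),0,cv2.CHAIN_APPROX_NONE); cn=max(cn,key=len)[:,0]
        W=[]
        for u,v in cn:
            o,dr=ray(cal,u,v); W.append((o+dr*(3-o[2])/dr[2])[:2])
        W=np.array(W,np.float32); print("mat",cv2.minEnclosingCircle(W),cv2.fitEllipse(W))
# stud midpoint triangulation from spot_point
L={}
for c in ("top","side"):
    cal=env.calibration(c)
    env.read_camera(c)
    for l in ("meter_studs","meter_nose","meter_tray","mat"):
        print(c,l)
        for p in env.spot_point(c,l):
            o,dr=ray(cal,*p["location"]); z={"meter_studs":27,"meter_nose":27}.get(l,0)
            L.setdefault((c,l),[]).append((o,dr)); print("   ",np.round(p["location"],1),round(p["confidence"],2),np.round(o+dr*(z-o[2])/dr[2],1))
for l in ("meter_studs","meter_nose","meter_tray","mat"):
    for o1,d1 in L.get(("top",l),[]):
        for o2,d2 in L.get(("side",l),[]):
            A=np.stack([d1,-d2],1); t=np.linalg.lstsq(A,o2-o1,rcond=None)[0]
            p=o1+t[0]*d1;q=o2+t[1]*d2
            if np.linalg.norm(p-q)<12: print("tri",l,np.round((p+q)/2,1),"gap",np.linalg.norm(p-q).round(1))
E
```

```text
top 0.65 rect ((555.6912231445312, 279.62786865234375), (87.59176635742188, 51.56343460083008), 2.972843885421753) topz 35.04746015735384 1.4346648550272194
mat ((515.3298950195312, -44.41436767578125), 110.94471740722656) ((515.4896240234375, -45.23906707763672), (216.9829559326172, 217.9210662841797), 100.22306060791016)
side 0.68 rect ((559.6138916015625, 279.4972839355469), (87.3780288696289, 54.12885665893555), 4.369021892547607) topz 35.89923319394268 1.2831983899901365
mat ((520.97705078125, -45.302249908447266), 113.46147918701172) ((518.4619750976562, -45.12639236450195), (218.3402557373047, 220.92359924316406), 2.2373855113983154)
top meter_studs
    [171.9 218.7] 0.9 [587.6 282.4  27. ]
    [163.9 292.6] 0.88 [434.6 293.9  27. ]
    [227.5 248.9] 0.59 [521.1 166.1  27. ]
top meter_nose
    [171.7 246.5] 0.75 [528.9 281.   27. ]
    [174.4 323.5] 0.75 [372.4 270.8  27. ]
    [250.2 222.1] 0.57 [576.3 119.5  27. ]
top meter_tray
    [177.8 235.1] 0.78 [558.  277.3   0. ]
    [170.1 218.4] 0.41 [594.8 294.9   0. ]
top mat
    [329.1 250.9] 0.65 [516.2 -43.1   0. ]
    [173.  246.6] 0.59 [533.4 286.8   0. ]
side meter_studs
    [239.  349.7] 0.73 [599.  274.2  27. ]
    [295.9 314.2] 0.67 [529.3 177.5  27. ]
    [337.7 384.2] 0.6 [436.9 311.8  27. ]
side meter_nose
    [381.1 379.2] 0.64 [374.9 289.7  27. ]
    [286.7 357. ] 0.63 [522.6 274.4  27. ]
    [274.6 296.3] 0.56 [575.2 140.7  27. ]
side meter_tray
    [266.2 369.9] 0.74 [554.  282.7   0. ]
side mat
    [327.1 247.6] 0.57 [515.8 -55.1   0. ]
tri meter_studs [591.3 281.1  33.7] gap 10.4
tri meter_studs [437.1 299.   11.7] gap 2.6
tri meter_studs [527.1 168.3  17.6] gap 8.6
tri meter_nose [524.6 278.9  32.5] gap 6.4
tri meter_nose [373.8 275.7  11. ] gap 2.3
tri meter_nose [580.3 122.   10. ] gap 0.1
tri meter_tray [557.1 278.5  -4.6] gap 3.7
tri mat [514.3 -42.9   9.1] gap 0.8
```

```bash
cat >> h.py <<'E'
def delta(target, yaw_deg=None):
    s=env.state(); p=s["eef_pos"]; M=R.from_euler('xyz',s["tcp_rot"])
    d=M.inv().apply(np.array(target)-p)
    out=[round(x,1) for x in d]
    if yaw_deg is not None:
        T=R.from_euler('xyz',[180,0,yaw_deg],degrees=True)
        out+= [round(x,2) for x in (M.inv()*T).as_rotvec(degrees=True)]
    return out
E
python3 - <<'E'
from h import *
print(env.state()["t"],delta([570,280,190],93))
E
```

```text
1.95 [np.float64(-220.1), np.float64(489.2), np.float64(24.7), np.float64(0.0), np.float64(-0.01), np.float64(-16.45)]
```

Request:
arm_command --motion '[1,-220,489,24.7,0,0,-16.5,1,-220,489,24.7,0,0,-16.5,1,-220,489,24.7,0,0,-16.5,1,-220,489,24.7,0,0,-16.5,1,-220,489,24.7,0,0,-16.5,1,-220,489,24.7,0,0,-16.5,1,-220,489,24.7,0,0,-16.5,1,-220,489,24.7,0,0,-16.5,1,-220,489,24.7,0,0,-16.5,1,-220,489,24.7,0,0,-16.5,1,-220,489,24.7,0,0,-16.5,1,-220,489,24.7,0,0,-16.5,1,-220,489,24.7,0,0,-16.5,1,-220,489,24.7,0,0,-16.5]'

```text
t: 3.35
eef_pos: [569.1, 280.7, 190.0]
tcp_rot: [-3.141, -0.0, 1.625]
ft_force: [-0.1, -0.3, 0.4]
opening: 1.002
```

```bash
python3 - <<'E'
from h import *
s=env.state(); print(s["t"],s["eef_pos"],np.degrees(s["tcp_rot"]))
c="wrist"; cal=env.calibration(c); im,d=env.read_camera(c); save('w1.png',im); np.savez('w1.npz',im=im,d=d,T=cal["cam_to_world"],k=[cal["fx"],cal["cx"],cal["cy"]])
for l in ("meter_studs","meter_nose","meter_tray"):
    for p in env.spot_point(c,l):
        o,dr=ray(cal,*p["location"],fish=True); z=27 if l!="meter_tray" else 0
        print(l,np.round(p["location"],1),round(p["confidence"],2),np.round(o+dr*(z-o[2])/dr[2],1))
E
```

```text
3.35 [569.10255895 280.68019726 189.97670718] [-1.79983328e+02 -7.83040997e-03  9.30792039e+01]
meter_studs [317.5 248.4] 0.87 [590.7 280.5  27. ]
meter_studs [199.3 173.4] 0.62 [525.2 167.4  27. ]
meter_studs [353.6  79. ] 0.58 [433.7 304.3  27. ]
meter_nose [169.  225.1] 0.72 [575.5 135.7  27. ]
meter_nose [323.9  20.3] 0.68 [378.5 274.9  27. ]
meter_nose [317.  177.6] 0.67 [525.3 276.6  27. ]
meter_nose [318.7 250. ] 0.17 [592.1 281.7  27. ]
meter_tray [ 47.  166.6] 0.74 [517.2 -42.7   0. ]
```

View pics/w1.png

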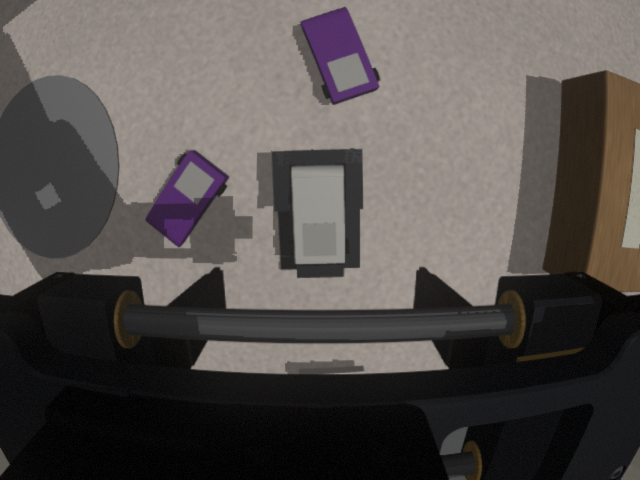

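The wrist view shows the target tray centred at (317,210). Its nose is up in the image at (318,168), its tail at (318,262), and the light meter spans columns 291-346. The purple look-alikes at (187,200) and (340,57) are clear of the fingers. Next I refine the pose.

```bash
python3 - <<'E'
from h import *
z=np.load('w1.npz'); im=z['im'];d=z['d'];f,cx,cy=z['k'];cal=dict(fx=f,fy=f,cx=cx,cy=cy,cam_to_world=z['T'])
def up(u,v):  # depth along optical axis
    o,dr=ray(cal,u,v,True); ax=z['T'][:3,2]; return o+dr*d[v,u]/(dr@ax)
P=[];C=[]
for v in range(140,285):
    for u in range(262,375):
        if d[v,u]>0: P.append(up(u,v));C.append(im[v,u])
P=np.array(P);C=np.array(C).astype(int)
br=C.min(1)
# meter top: bright & z>30
m=(P[:,2]>31)&(br>105)
print(m.sum(),np.median(P[m],0),np.percentile(P[m][:,2],[2,50,98]))
r=cv2.minAreaRect(P[m][:,:2].astype(np.float32));print("meter",r)
t=(P[:,2]>26)&(P[:,2]<34)&(br<80)
print("wall z",np.median(P[t][:,2]))
allm=P[:,2]>1.5
r=cv2.minAreaRect(P[(br<80)&(P[:,2]>1.7)][:,:2].astype(np.float32));print("tray",r)
a=im[140:285,255:380];save('w1c.png',cv2.resize(a,None,fx=4,fy=4,interpolation=cv2.INTER_CUBIC))
# edges of light region in ray-plane z=36
g=im.astype(int).min(2)
for v in (175,185,195,205,215,225,235,245,255):
    us=[u for u in range(280,360) if g[v,u]>105]
    W=[]
    for u in (us[0]-.5,us[-1]+.5):
        o,dr=ray(cal,u,v,True); W.append(o+dr*(36-o[2])/dr[2])
    print(v,us[0],us[-1],np.round(W[0][:2],1),np.round(W[1][:2],1),"mid",np.round((W[0]+W[1])[:2]/2,1))
for u in (305,318,332):
    vs=[v for v in range(150,275) if g[v,u]>100]
    W=[]
    for v in (vs[0]-.5,vs[-1]+.5):
        o,dr=ray(cal,u,v,True); W.append(o+dr*(36-o[2])/dr[2])
    print(u,vs[0],vs[-1],np.round(W[0][:2],1),np.round(W[1][:2],1))
E
```

```text
4875 [557.01987665 279.64145936  36.81154035] [33.94866017 36.81154035 38.37497515]
meter ((551.2400512695312, 287.12628173828125), (101.13238525390625, 61.73732376098633), 3.4244539737701416)
wall z 31.72647097963005
tray ((558.886474609375, 277.3018798828125), (117.47624969482422, 84.30550384521484), 4.781175136566162)
175 292 343 [523.5 254.3] [521.1 299.6] mid [522.3 276.9]
185 292 343 [532.3 254.6] [529.9 300.1] mid [531.1 277.4]
195 293 343 [541.1 255.9] [538.7 300.7] mid [539.9 278.3]
205 293 343 [550.  256.3] [547.6 301.2] mid [548.8 278.8]
215 294 343 [558.9 257.5] [556.5 301.8] mid [557.7 279.7]
225 294 344 [567.9 257.9] [565.5 303.3] mid [566.7 280.6]
235 294 344 [577.1 258.3] [574.6 303.9] mid [575.8 281.1]
245 295 344 [586.3 259.5] [583.8 304.6] mid [585.  282.1]
255 295 344 [595.6 259.9] [593.2 305.3] mid [594.4 282.6]
305 167 263 [515.5 265.7] [603.2 269.8]
318 167 263 [514.9 277. ] [602.5 281.6]
332 166 262 [513.4 289. ] [600.9 294.3]
```

View pics/w1c.png

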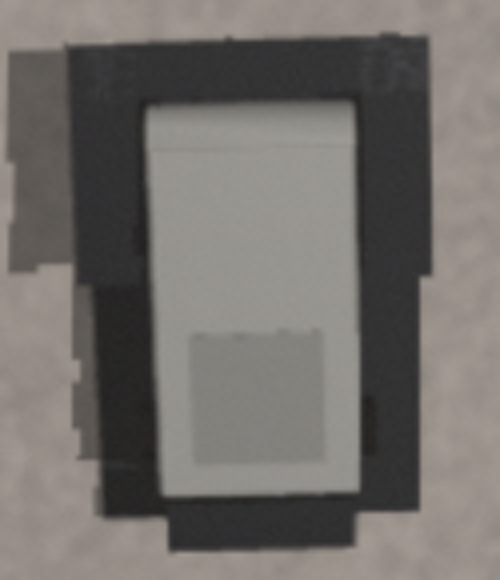

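```bash
python3 - <<'E'
from h import *
print(env.state()["t"],delta([589.5,281.8,90],94.5))
E
```

```text
3.55 [np.float64(-0.3), np.float64(20.4), np.float64(100.2), np.float64(0.02), np.float64(-0.01), np.float64(-1.37)]
```

Request:
arm_command --motion '[1,-0.3,20.4,50,0,0,-1.4,1,-0.3,20.4,100,0,0,-1.4,1,-0.3,20.4,100,0,0,-1.4,1,-0.3,20.4,100,0,0,-1.4,1,-0.3,20.4,100,0,0,-1.4]'

```text
t: 4.05
eef_pos: [590.9, 281.6, 92.5]
tcp_rot: [3.139, -0.001, 1.649]
ft_force: [0.6, -0.6, 0.1]
opening: 1.0
```

```bash
python3 - <<'E'
from h import *
s=env.state(); print(s["t"],s["eef_pos"],np.degrees(s["tcp_rot"]))
c="wrist"; cal=env.calibration(c); im,d=env.read_camera(c); save('w2.png',im)
for l in ("meter_studs","meter_nose"):
    for p in env.spot_point(c,l):
        o,dr=ray(cal,*p["location"],fish=True)
        print(l,np.round(p["location"],1),round(p["confidence"],2),np.round(o+dr*(27-o[2])/dr[2],1))
# where TCP-axis stud hits
g=im.astype(int).min(2)
T=cal["cam_to_world"]
for w in ([589.5,281.8,27],[602.5,282.8,36],[589.5-2.1,281.8+27,27],[589.5+2.1,281.8-27,27]):
    q=T[:3,:3].T@(np.array(w)-T[:3,3]); th=np.arctan2(np.hypot(q[0],q[1]),q[2]); h=np.hypot(q[0],q[1])
    print(w,cal["cx"]+cal["fx"]*th*q[0]/h,cal["cy"]+cal["fx"]*th*q[1]/h)
for v in range(120,290,20):
    us=[u for u in range(250,390) if g[v,u]>100]
    W=[]
    if not us: continue
    for u in (us[0]-.5,us[-1]+.5):
        o,dr=ray(cal,u,v,True); W.append(o+dr*(36-o[2])/dr[2])
    print(v,us[0],us[-1],np.round((W[0]+W[1])[:2]/2,1), np.linalg.norm(W[0]-W[1]).round(1))
E
```

```text
4.05 [590.88649657 281.61447005  92.45425365] [ 1.79834190e+02 -4.97614898e-02  9.44739184e+01]
meter_studs [319.7 251.6] 0.95 [589.1 282.1  27. ]
meter_studs [366.6  26.5] 0.91 [438.8 300.4  27. ]
meter_studs [162.2 147.2] 0.68 [525.9 171.7  27. ]
meter_nose [116.9 216.8] 0.79 [575.5 135.5  27. ]
meter_nose [319.4 153.2] 0.61 [525.3 276.9  27. ]
[589.5, 281.8, 27] 319.2244677091394 252.089698418145
[602.5, 282.8, 36] 319.20643690605965 275.26075812703095
[587.4, 308.8, 27] 360.15224053048814 252.06153785653586
[591.6, 254.8, 27] 278.288443702657 252.0319581586576
120 251 389 [504.1 275.6] 84.7
140 283 389 [515.9 286.4] 65.2
160 283 389 [528.2 287.4] 65.4
180 283 389 [540.5 288.4] 65.8
200 250 389 [553.6 279.2] 87.1
220 305 389 [565.  297.4] 53.3
240 315 389 [577.5 301.8] 47.7
260 345 389 [589.9 312.7] 29.2
280 356 389 [603.2 317.8] 22.5
```

View pics/w2.png

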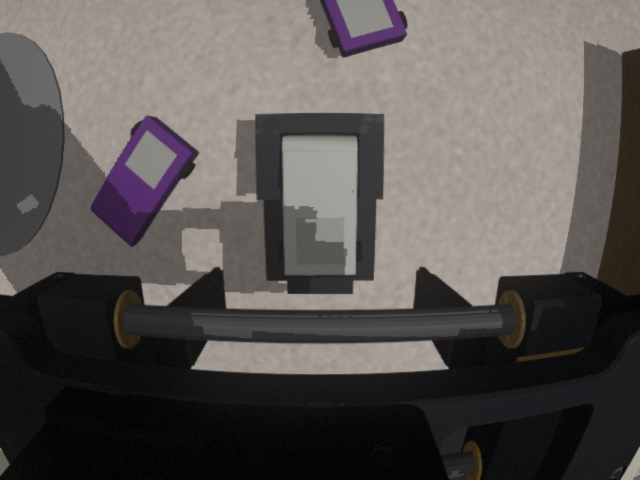

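The view agrees with the estimate: the tail edge is at row 275 as predicted, the stud midpoint reads (319.7,251.6), and both fingers straddle it. I descend so that the tip is about 11 mm below the stud axis.

Request:
arm_command --motion '[1,0,0,30,0,0,0,1,0,0,55,0,0,0,1,0,0,68,0,0,0,1,0,0,74,0,0,0,1,0,0,74,0,0,0,1,0,0,74,0,0,0]'

```text
t: 4.8
eef_pos: [590.7, 281.2, 17.1]
tcp_rot: [3.14, -0.0, 1.648]
ft_force: [0.3, 0.8, 0.5]
opening: 0.997
```

```bash
python3 - <<'E'
from h import *
s=env.state(); print(s["t"],s["eef_pos"],np.degrees(s["tcp_rot"]),s["ft_force"])
E
```

```text
4.8 [590.73216869 281.17499043  17.08057763] [ 1.79913896e+02 -2.71050872e-02  9.44515102e+01] [0.2965276  0.79900223 0.54415404]
```

Request:
arm_command --motion '[1,0.8,-1.2,1,0,0,0,1,0.8,-1.2,1,0,0,0,-1,0.8,-1.2,1,0,0,0,-1,0.8,-1.2,1,0,0,0,-1,0.8,-1.2,1,0,0,0,-1,0.8,-1.2,1,0,0,0,-1,0.8,-1.2,1,0,0,0,-1,0.8,-1.2,1,0,0,0]'

```text
t: 5.6
eef_pos: [588.9, 281.6, 14.9]
tcp_rot: [3.142, -0.0, 1.648]
ft_force: [0.2, -0.3, 0.8]
opening: 0.564
```

```bash
python3 - <<'E'
from h import *
s=env.state(); print(s["t"],s["eef_pos"],np.degrees(s["tcp_rot"]),s["ft_force"],s["moment"],s["opening"]*95)
c="side"; im,d=env.read_camera(c); save('s2.png',im); a=im[250:430,150:390]; save('s2c.png',cv2.resize(a,None,fx=3.3,fy=3.3,interpolation=cv2.INTER_CUBIC))
E
```

```text
5.6 [588.93659772 281.64877899  14.92429282] [ 1.79999184e+02 -4.47687695e-03  9.44490006e+01] [ 0.24107535 -0.26716913  0.82888336] [-0.018706    0.0393986   0.00764273] 53.61821633557218
```

View pics/s2c.png

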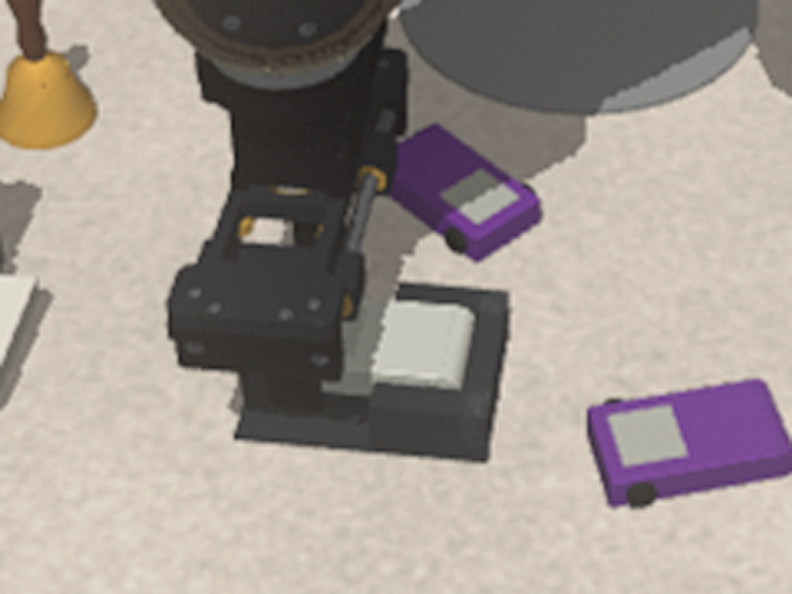

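The opening is 53.6 mm, which matches 54 mm over the studs, and the side view shows the fingers at the stud end with the meter still seated. Next I swing the studs up on a 66 mm arc about the nose axis.

Request:
arm_command --motion '[-1,0,0,-3,0,0,0,-1,0,-0.3,-6,0,0,0,-1,0,-1,-11.5,0,0,0,-1,0,-2.2,-17,0,0,0,-1,0,-4,-22.5,0,0,0,-1,0,-6.2,-28,0,0,0,-1,0,-8.8,-33,0,0,0,-1,0,-11.9,-38,0,0,0,-1,0,-11.9,-38,0,0,0,-1,0,-11.9,-38,0,0,0]'

```text
t: 6.65
eef_pos: [577.2, 280.8, 53.2]
tcp_rot: [3.141, -0.0, 1.648]
ft_force: [0.0, 0.3, 0.2]
opening: 0.562
```

```bash
python3 - <<'E'
from h import *
s=env.state(); print(s["t"],s["eef_pos"],np.degrees(s["tcp_rot"]),s["ft_force"],s["moment"],s["opening"]*95)
c="side"; im,d=env.read_camera(c); save('s3.png',im); a=im[250:430,150:390]; save('s3c.png',cv2.resize(a,None,fx=3.3,fy=3.3,interpolation=cv2.INTER_CUBIC))
E
```

```text
6.65 [577.20356463 280.79467148  53.17638758] [ 1.79960863e+02 -1.49842580e-02  9.44497523e+01] [0.04748068 0.29857363 0.23665261] [ 0.04513145 -0.11625753 -0.01712276] 53.411534761078904
```

View pics/s3c.png

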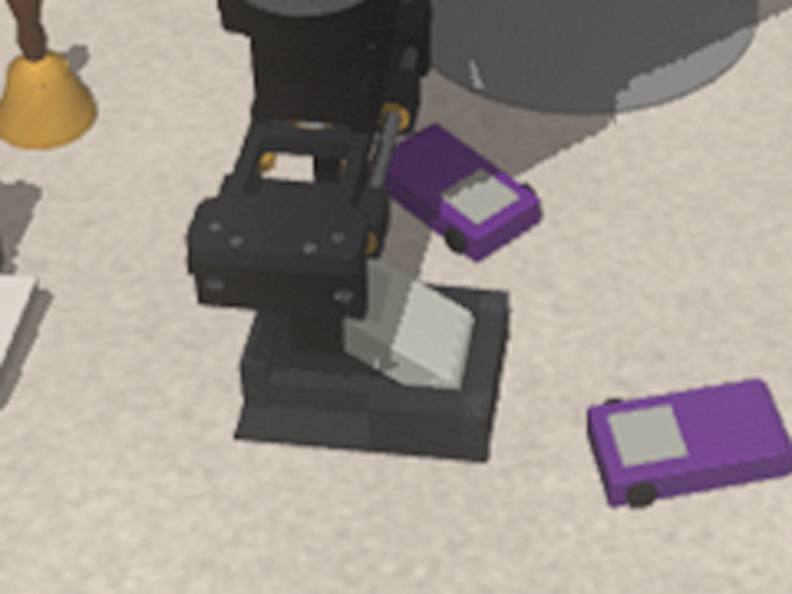

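It is tilted about 35° with the nose still in the cutout and force near zero. I continue the arc to near vertical, then lift straight out.

Request:
arm_command --motion '[-1,0,-3.5,-4.6,0,0,0,-1,0,-8.2,-9.6,0,0,0,-1,0,-13.4,-14.2,0,0,0,-1,0,-19.1,-18.1,0,0,0,-1,0,-25.1,-21.5,0,0,0,-1,0,-31.5,-24.2,0,0,0,-1,0,-38.1,-26.2,0,0,0,-1,0,-44.9,-27.5,0,0,0,-1,0,-50.6,-28,0,0,0,-1,0,-52.5,-28.2,0,0,0,-1,0,-52.5,-28.2,0,0,0,-1,0,-52.5,-31,0,0,0,-1,0,-52.5,-37,0,0,0,-1,0,-52.5,-45,0,0,0,-1,0,-52.5,-55,0,0,0,-1,0,-52.5,-66,0,0,0,-1,0,-52.5,-75,0,0,0,-1,0,-52.5,-80,0,0,0,-1,0,-52.5,-80,0,0,0,-1,0,-52.5,-80,0,0,0]'

```text
t: 8.7
eef_pos: [524.6, 276.6, 132.8]
tcp_rot: [-3.141, -0.0, 1.648]
ft_force: [-0.1, -0.5, -1.1]
opening: 0.56
```

```bash
python3 - <<'E'
from h import *
s=env.state(); print(s["t"],s["eef_pos"],np.degrees(s["tcp_rot"]),s["ft_force"],s["moment"],s["opening"]*95)
c="side"; im,d=env.read_camera(c); save('s4.png',im); a=im[200:430,150:390]; save('s4c.png',cv2.resize(a,None,fx=2.6,fy=2.6,interpolation=cv2.INTER_CUBIC))
E
```

```text
8.7 [524.60647171 276.60508264 132.84090652] [-1.79993648e+02 -2.39463589e-03  9.44479075e+01] [-0.1422922  -0.51433353 -1.0674859 ] [0.0215278  0.03029263 0.02895383] 53.19948993569819
```

View pics/s4c.png

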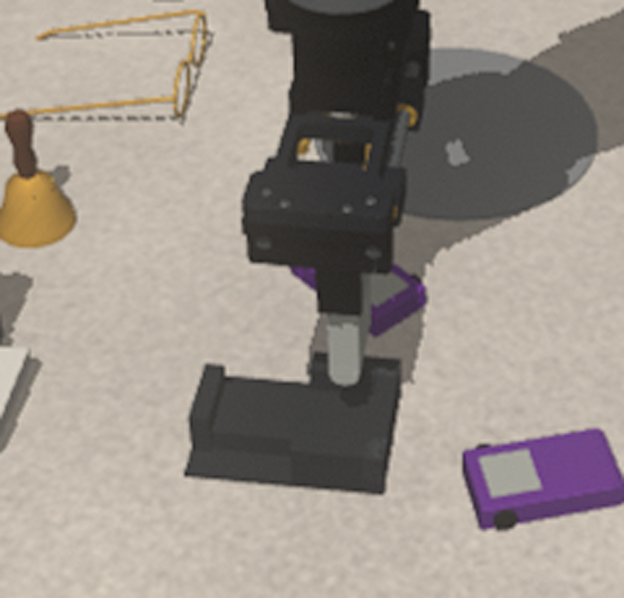

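The meter hangs free, vertical and nose down, and the tray is empty. I carry it along the stud axis to above the mat.

Request:
arm_command --motion '[-1,-5,0,0,0,0,0,-1,-17,0,0,0,0,0,-1,-37,0,0,0,0,0,-1,-64,0.5,0,0,0,0,-1,-94,0.5,0,0,0,0,-1,-124,0.5,0,0,0,0,-1,-154,1,0,0,0,0,-1,-184,1,0,0,0,0,-1,-214,1,0,0,0,0,-1,-244,1.5,0,0,0,0,-1,-272,1.5,0,0,0,0,-1,-294,1.5,0,0,0,0,-1,-309,1.5,0,0,0,0,-1,-317,1.5,0,0,0,0,-1,-320,1.5,0,0,0,0,-1,-320,1.5,0,0,0,0,-1,-320,1.5,0,0,0,0]'

```text
t: 10.45
eef_pos: [550.9, -41.6, 132.9]
tcp_rot: [-3.142, -0.0, 1.649]
ft_force: [0.7, -0.0, -1.2]
opening: 0.564
```

```bash
python3 - <<'E'
from h import *
s=env.state(); print(s["t"],s["eef_pos"],np.degrees(s["tcp_rot"]),s["ft_force"],s["moment"],s["opening"]*95)
c="side"; im,d=env.read_camera(c); save('s5.png',im); a=im[100:330,220:460]; save('s5c.png',cv2.resize(a,None,fx=2.6,fy=2.6,interpolation=cv2.INTER_CUBIC))
c="wrist"; im,d=env.read_camera(c); save('w5.png',im)
E
```

```text
10.45 [550.93484929 -41.59490625 132.90503531] [-1.79995699e+02 -1.18763820e-02  9.44876468e+01] [ 0.73011644 -0.01211088 -1.24794468] [0.01313049 0.02861752 0.00741917] 53.57530390309009
```

View pics/s5c.png

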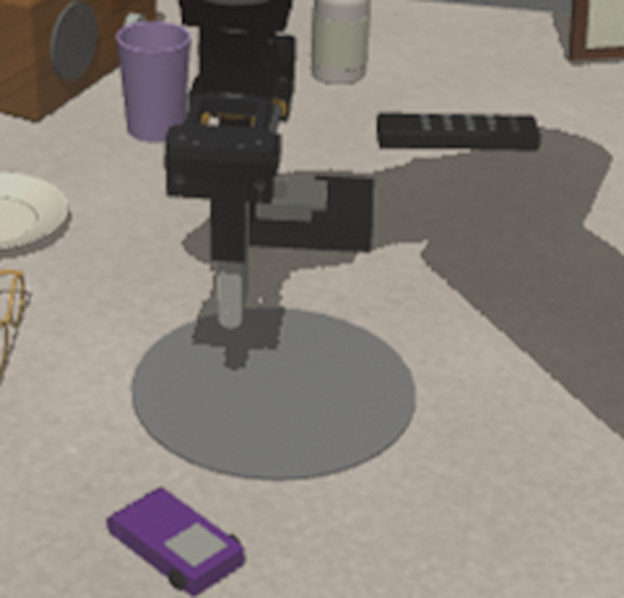

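View pics/w5.png

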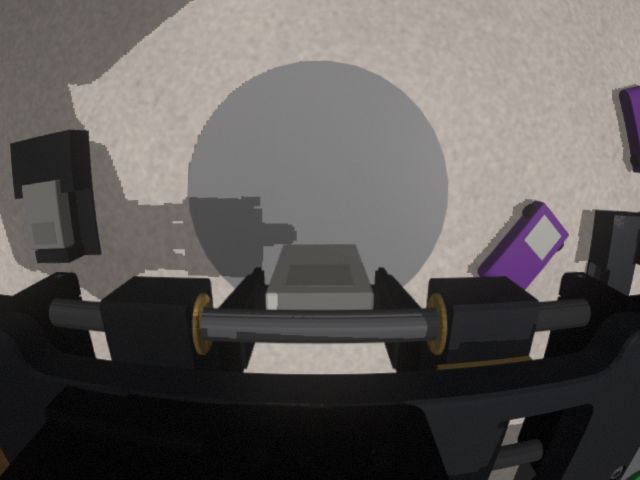

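The meter hangs over the mat's +x half: side crop (230,300), with its tail between the fingers in the wrist view at (320,275). The plain back (the light patched face) faces the robot side. I lower it to just above contact.

Request:
arm_command --motion '[-1,0,0,5,0,0,0,-1,0,0,15,0,0,0,-1,0,0,27,0,0,0,-1,0,0,39,0,0,0,-1,0,0,50,0,0,0,-1,0,0,58,0,0,0,-1,0,0,62,0,0,0,-1,0,0,64,0,0,0,-1,0,0,64,0,0,0,-1,0,0,64,0,0,0,-1,0,0,64,0,0,0,-1,0,0,64,0,0,0]'

```text
t: 11.75
eef_pos: [551.1, -42.3, 69.2]
tcp_rot: [3.141, 0.0, 1.648]
ft_force: [0.6, -0.3, -1.6]
opening: 0.567
```

```bash
python3 - <<'E'
from h import *
s=env.state(); print(s["t"],s["eef_pos"],np.degrees(s["tcp_rot"]),s["ft_force"],s["moment"],s["opening"]*95)
c="side"; im,d=env.read_camera(c); a=im[140:300,240:400]; save('s6c.png',cv2.resize(a,None,fx=3.6,fy=3.6,interpolation=cv2.INTER_CUBIC))
E
```

```text
11.75 [551.14733874 -42.27797896  69.22569253] [1.79965582e+02 2.97426778e-03 9.44452945e+01] [ 0.56639088 -0.30242443 -1.56819956] [0.10177177 0.00805819 0.00371311] 53.90985724811792
```

View pics/s6c.png

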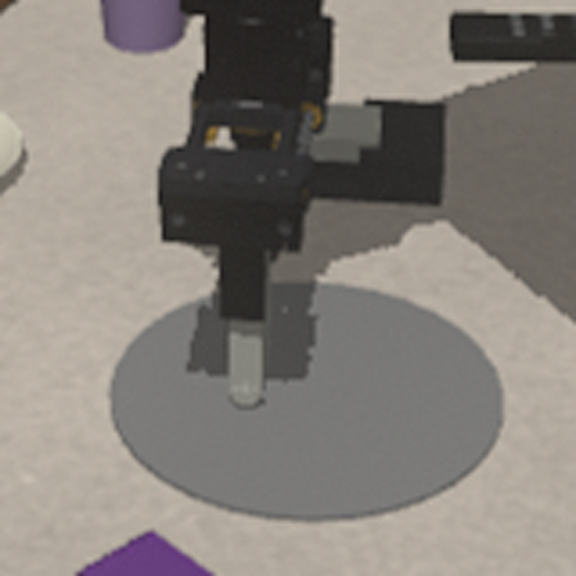

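Nose is at crop (246,400), just above the mat, with expected gap about 3 mm. I feel down gently.

Request:
arm_command --motion '[-1,0,0,1,0,0,0,-1,0,0,2,0,0,0,-1,0,0,2.5,0,0,0,-1,0,0,2.5,0,0,0,-1,0,0,2.5,0,0,0]'

```text
t: 12.3
eef_pos: [551.0, -42.3, 66.4]
tcp_rot: [-3.142, -0.0, 1.648]
ft_force: [0.0, 0.6, -1.6]
opening: 0.572
```

Request:
arm_command --motion '[-1,0,0,0.5,0,0,0,-1,0,0,1,0,0,0,-1,0,0,1,0,0,0,-1,0,0,1,0,0,0]'

```text
t: 12.7
eef_pos: [551.3, -42.3, 65.8]
tcp_rot: [3.141, 0.0, 1.648]
ft_force: [-0.3, 0.5, 5.1]
opening: 0.56
```

Contact is felt at 5 N. I start tipping the tail towards −x along the arc about the nose axis.

Request:
arm_command --motion '[-1,0,-2.5,0,0,0,0,-1,0,-5,0.2,0,0,0,-1,0,-9.5,0.7,0,0,0,-1,0,-14,1.5,0,0,0,-1,0,-18.5,2.7,0,0,0,-1,0,-23,4.2,0,0,0,-1,0,-28,6.4,0,0,0,-1,0,-33,9,0,0,0,-1,0,-38,12.1,0,0,0,-1,0,-38,12.1,0,0,0,-1,0,-38,12.1,0,0,0]'

```text
t: 13.8
eef_pos: [510.1, -45.3, 54.6]
tcp_rot: [-3.136, -0.001, 1.649]
ft_force: [-19.1, -4.5, 33.3]
opening: 0.564
```

```bash
python3 - <<'E'
from h import *
s=env.state(); print(s["t"],s["eef_pos"],np.degrees(s["tcp_rot"]),s["ft_force"],s["moment"],s["opening"]*95)
c="side"; im,d=env.read_camera(c); a=im[140:300,240:400]; save('s7c.png',cv2.resize(a,None,fx=3.6,fy=3.6,interpolation=cv2.INTER_CUBIC))
E
```

```text
13.8 [510.10237523 -45.32857711  54.5848922 ] [-1.79697871e+02 -3.94468876e-02  9.44723017e+01] [-19.05763046  -4.49875454  33.25070532] [-0.85857085  3.4195821  -0.01721435] 53.592817098766844
```

View pics/s7c.png

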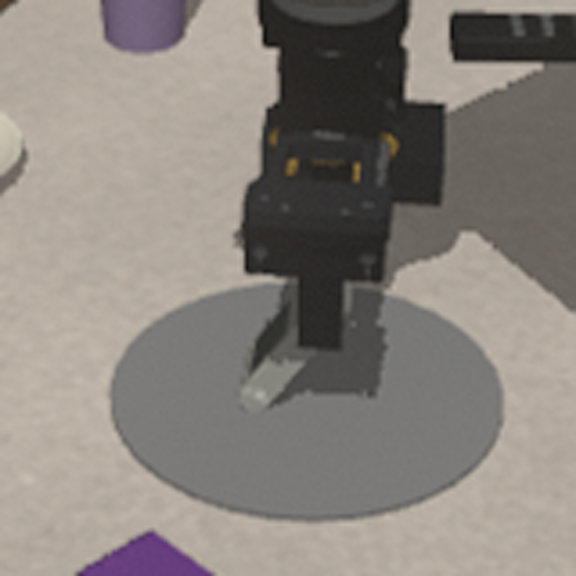

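The force rose to 38 N along the meter because the rounded nose rolls on the mat and its axis advances 9 mm per radian. That gives an extra lead in −x. I correct the path now.

Request:
arm_command --motion '[-1,0,-5.5,0,0,0,0,-1,0,-11,3,0,0,0,-1,0,-11,3,0,0,0,-1,0,-11,3,0,0,0]'

```text
t: 14.25
eef_pos: [502.1, -46.0, 50.0]
tcp_rot: [-3.141, -0.0, 1.648]
ft_force: [-0.5, 0.1, 0.2]
opening: 0.564
```

```bash
python3 - <<'E'
from h import *
s=env.state(); print(s["t"],s["eef_pos"],np.degrees(s["tcp_rot"]),s["ft_force"],s["moment"],s["opening"]*95)
c="side"; im,d=env.read_camera(c); a=im[140:300,240:400]; save('s8c.png',cv2.resize(a,None,fx=3.6,fy=3.6,interpolation=cv2.INTER_CUBIC))
E
```

```text
14.25 [502.06490974 -46.02985285  49.97117372] [-1.79966146e+02 -1.69882398e-02  9.44428943e+01] [-0.49800565  0.14313701  0.18859069] [ 0.070315    0.16557498 -0.03791762] 53.54501573665784
```

View pics/s8c.png

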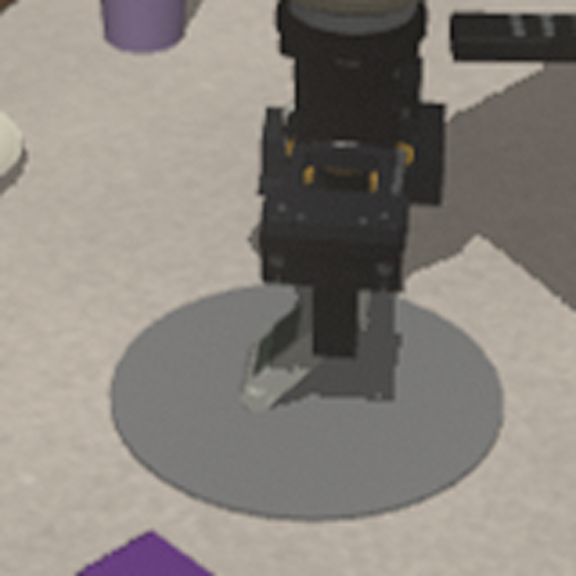

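Force is back to about zero, and the meter leans correctly at about 40° with its tail towards −x.

Request:
arm_command --motion '[-1,0,-5.5,4,0,0,0,-1,0,-10.5,8.3,0,0,0,-1,0,-15,12.8,0,0,0,-1,0,-19,17.8,0,0,0,-1,0,-22.5,22.8,0,0,0,-1,0,-25.5,28,0,0,0,-1,0,-25.5,28,0,0,0,-1,0,-25.5,28,0,0,0]'

```text
t: 15.1
eef_pos: [476.7, -48.1, 22.2]
tcp_rot: [-3.141, -0.0, 1.648]
ft_force: [-0.2, -0.3, -0.2]
opening: 0.564
```

```bash
python3 - <<'E'
from h import *
s=env.state(); print(s["t"],s["eef_pos"],np.degrees(s["tcp_rot"]),s["ft_force"],s["moment"],s["opening"]*95)
c="side"; im,d=env.read_camera(c); a=im[140:300,240:400]; save('s9c.png',cv2.resize(a,None,fx=3.6,fy=3.6,interpolation=cv2.INTER_CUBIC))
E
```

```text
15.1 [476.74293377 -48.05609229  22.18238535] [-1.79985073e+02 -1.05589037e-02  9.44435935e+01] [-0.21879005 -0.28076544 -0.19821274] [0.06125168 0.02417904 0.04630774] 53.60747502231866
```

View pics/s9c.png

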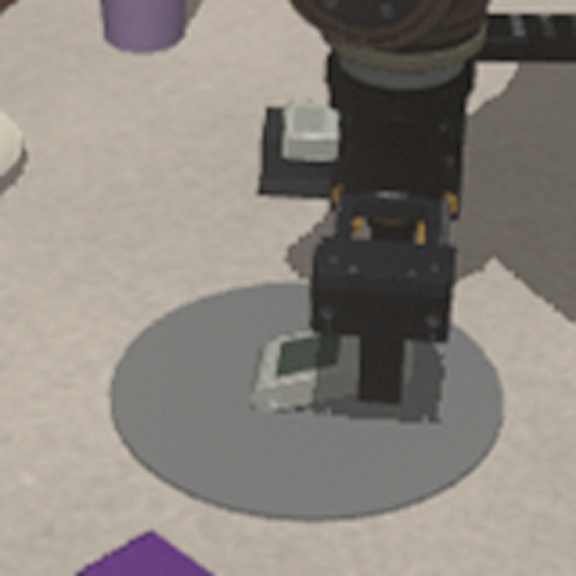

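The screen (dark patch, crop (308,355)) now faces up, with no force. I lower the last degrees and then open.

Request:
arm_command --motion '[-1,0,-2,4,0,0,0,-1,0,-3.5,8,0,0,0,-1,0,-5,12,0,0,0,-1,0,-6,15,0,0,0,-1,0,-6,16,0,0,0,-1,0,-6,16,0,0,0,-1,0,-6,16,0,0,0]'

```text
t: 15.85
eef_pos: [470.8, -48.5, 6.3]
tcp_rot: [3.142, -0.0, 1.648]
ft_force: [-0.8, -1.0, -1.0]
opening: 0.568
```

```bash
python3 - <<'E'
from h import *
s=env.state(); print(s["t"],s["eef_pos"],np.degrees(s["tcp_rot"]),s["ft_force"],s["opening"]*95)
c="side"; im,d=env.read_camera(c); a=im[140:300,240:400]; save('s10c.png',cv2.resize(a,None,fx=3.6,fy=3.6,interpolation=cv2.INTER_CUBIC))
E
```

```text
15.85 [470.80598156 -48.4931024    6.33348446] [ 1.79998147e+02 -4.65329711e-03  9.44514868e+01] [-0.82498876 -0.99527714 -1.04251539] 53.916849778361
```

View pics/s10c.png

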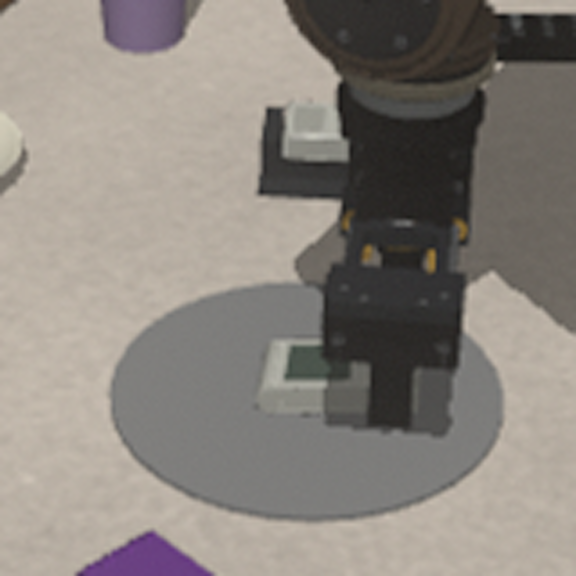

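Request:
arm_command --motion '[1,0,0,0,0,0,0,1,0,0,0,0,0,0,1,0,0,0,0,0,0,1,0,0,0,0,0,0,1,0,0,0,0,0,0,1,0,0,0,0,0,0,1,0,0,-10,0,0,0,1,0,0,-25,0,0,0,1,0,0,-50,0,0,0,1,0,0,-90,0,0,0,1,0,0,-130,0,0,0,1,0,-40,-170,0,0,0,1,0,-40,-170,0,0,0,1,0,-40,-170,0,0,0]'

```text
t: 17.3
eef_pos: [430.7, -51.7, 177.6]
tcp_rot: [3.139, 0.001, 1.648]
ft_force: [-0.0, -0.4, -0.7]
opening: 1.004
```

```bash
python3 - <<'E'
from h import *
s=env.state(); print(s["t"],s["eef_pos"],s["ft_force"],s["opening"]*95)
c="side"; im,d=env.read_camera(c); a=im[140:300,240:400]; save('s11c.png',cv2.resize(a,None,fx=3.6,fy=3.6,interpolation=cv2.INTER_CUBIC))
cal=env.calibration(c)
for l in ("meter_studs","meter_nose"):
    for p in env.spot_point(c,l):
        o,dr=ray(cal,*p["location"]); print(c,l,np.round(p["location"]),round(p["confidence"],2),np.round(o+dr*(12-o[2])/dr[2],1))
c="wrist"; cal=env.calibration(c); im,d=env.read_camera(c); save('w11.png',im)
T=np.array(cal["cam_to_world"])
for l in ("meter_studs","meter_nose"):
    for p in env.spot_point(c,l):
        o,dr=ray(cal,*p["location"],True); print(c,l,np.round(p["location"]),round(p["confidence"],2),np.round(o+dr*(12-o[2])/dr[2],1))
for s in env.silhouettes(c,"meter_studs"):
    ys,xs=np.nonzero(s["region"]); P=[]
    for u,v in zip(xs,ys):
        o,dr=ray(cal,u,v,True)
        if d[v,u]>0: P.append(o+dr*d[v,u]/(dr@T[:3,2]))
    P=np.array(P); Q=P[P[:,2]>17]
    if len(Q)<50: continue
    A=np.c_[Q[:,:2],np.ones(len(Q))]; k=np.linalg.lstsq(A,Q[:,2],rcond=None)[0]
    print(s["location"],np.median(P,0),"tilt deg",np.degrees(np.arctan(np.hypot(k[0],k[1]))))
E
```

```text
17.3 [430.74608824 -51.706777   177.64630818] [-0.03203    -0.38986797 -0.66309076] 95.38491858158052
side meter_studs [340. 384.] 0.86 [435.7 298.6  12. ]
side meter_studs [350. 244.] 0.57 [471.  -60.4  12. ]
side meter_studs [298. 314.] 0.57 [529.6 161.9  12. ]
side meter_nose [275. 299.] 0.92 [577.8 130.   12. ]
side meter_nose [381. 380.] 0.71 [375.5 278.6  12. ]
side meter_nose [321. 246.] 0.55 [526.9 -42.3  12. ]
wrist meter_studs [613. 252.] 0.72 [431.8 299.9  12. ]
wrist meter_studs [320. 266.] 0.7 [470.1 -48.   12. ]
wrist meter_nose [609. 200.] 0.6 [371.7 276.2  12. ]
[608.7, 229.2] [405.63005741 282.05006216  18.37175141] tilt deg 0.4082720811366194
[319.9, 280.1] [478.06376033 -47.31079957  21.78334858] tilt deg 0.9223785554265054
```

View pics/s11c.png

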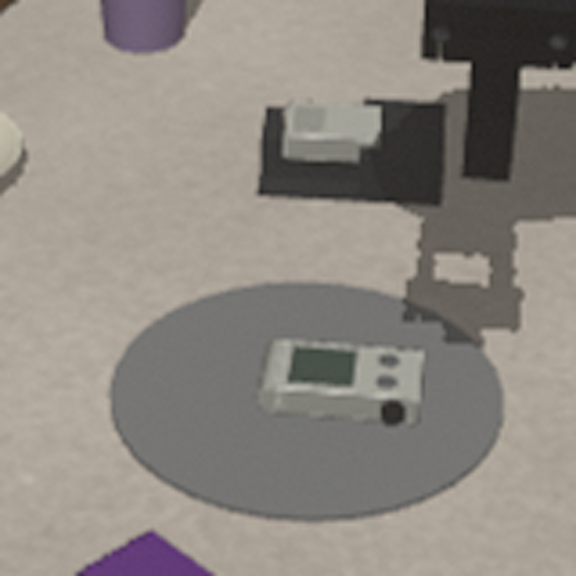

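View pics/w11.png

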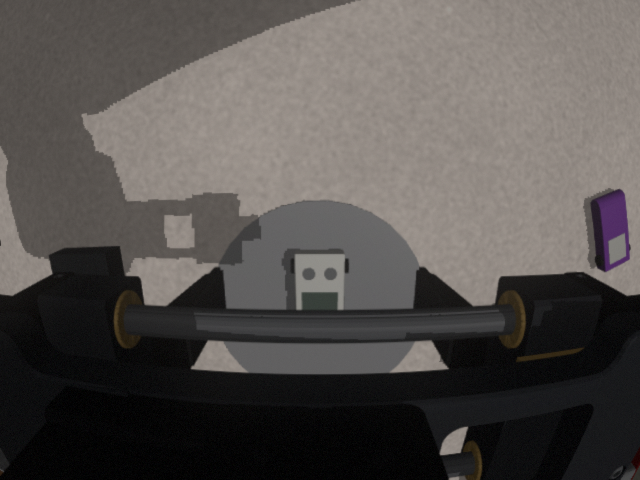

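The meter lies flat (fitted tilt about 1°), screen with its two buttons up, well inside the mat. The gripper is open and clear, so I hand in.

```bash
python3 - <<'E'
from h import *
print(env.job_done()); print(env.state()["t"])
E
```

```text
the job is handed in; nothing more can be done
None
the job is handed in; nothing more can be done
```

The meter is lying flat on the grey mat with its screen up, and I handed the job in at about 17.5 s of the 51 s allowed; no verdict is reported.

**What I did:**
- I gripped the meter by its studs; the jaws stopped at 53.6 mm, against 54 mm over the studs.
- I raised the studded end about the nose and checked it at about 35° with the nose still in the cutout. I then continued to near vertical and lifted it out.
- I carried it to the mat, stood the nose there (contact felt at 5 N), tipped the tail over and let go.

**Last checks:**
- **Orientation:** the side picture shows the screen and two buttons up. The fitted tilt is about 1°.
- **Position:** the wrist camera puts the studs at about (470, −48) mm, some 46 mm from the mat centre. The side camera puts the nose at about (527, −42) mm. The meter's top face is at about 22 mm, so the stud and nose axes are about 12–13 mm up.
- **Gripper:** open, 170 mm up and clear of everything. I did not measure the meter's speed, but nothing was touching it.

**What went off plan or disagreed:**
- **Force peak:** while tipping, the reading at the end of one move was about 38 N at the wrist. The nose rolled on the mat instead of pivoting in place; I corrected the path and the force fell to about zero. The peak in between was not recorded. The load went through the fingers, not the gripper's body, and the wrist limit is 120 N.
- **Camera mismatch:** the side and wrist cameras disagreed by about 12 mm on the stud position in y, at low confidence on the side view. Both readings are well inside the mat.

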